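# Load the piston-drying carousel and set the blow-off air

### The job

First shut the air: swing the lever to the red mark. Then load all the washed brake pistons from the mat into the drying carousel, upright, one in each nest, loading at the open load place and pushing the table round to the next detent, so that in the end every piston stands under the wire guard and an empty nest rests in the load place. Only then swing the air lever to the green half-open mark; leave the oil bottle and the red can alone.

Things in the scene. Friction and masses are not known exactly. Their poses are not given: they have to be found in the camera images.
- carousel_axis (a point): Drying carousel: a blue base carries a round aluminium turntable (radius 152 mm, top face 62 mm above the bench) turning about a fixed vertical steel column (radius 11 mm, cap radius 16 mm, top at 140 mm). This point is on that axis at the height of the table's top face; its x axis points from the load place to the axis.
- guard (a point): Fixed yellow wire guard over the turntable (5 mm wires: spokes and two rings, outer radius 125 mm). It covers all but a 90-degree sector centred on the load place, so pistons can be put in or taken out only there. Its underside is 130 mm, its top 136 mm above the bench; this point is on the carousel axis at wire height, 133 mm.
- load_place (a point): The fixed load place, 90 mm from the carousel axis in the middle of the guard's open sector, which roughly faces the robot; the point is at the height of the table's top face (62 mm). A yellow block on the bench (26 mm wide, 40 mm high, 174 to 190 mm from the axis) points out this direction.
- turntable (a joint): Turntable angle in rad, growing anticlockwise seen from above; turns endlessly either way. Clicks into a detent at every multiple of pi/3 (60 degrees), where one nest stands in the load place; a sprung roller draws it to the nearest detent when let go. Getting over to the next takes about 5 N at the drive pins.
- pin0 (a point): One of six upright red drive pins (diameter 14 mm, from 62 to 122 mm above the bench) for pushing the turntable round. They stand 140 mm from the axis, half-way between nests (30 degrees from each), outside the guard's rim. This pin is between nest 0 and nest 1; the point is on its axis 92 mm above the bench and turns with the table.
- lever_knob (a point): Round blue upright knob (diameter 24 mm) on the end of the steel air lever, from 60 to 102 mm above the bench; this point is on the knob's axis, 86 mm above the bench. It swings level on a 90 mm radius about the valve pivot, over a white dial plate.
- valve_pivot (a point): Vertical axis of the air lever on a brass valve, at the top (54 mm above the bench) of its round white dial plate (radius 112 mm). Radial marks at the dial's edge: red = shut, green = half open, black = fully open; from this point's x axis, anticlockwise, red lies at 135, green at 180, black at 225 degrees. The valve is left or right of the carousel.
- air_lever (a joint): Air lever angle in rad: 0 = shut, over the red mark; 0.785 = half open, over the green mark; 1.57 = fully open, over the black mark. Grows anticlockwise seen from above. Stays where it is left (takes about 1.5 N at the knob); stops at -0.03 and 1.6.
- nest0 (a point): One of six nests on the turntable: a black round fence 12 mm high, inside diameter 51 mm (outside 60 mm), centred 90 mm from the axis; this point is the centre of its floor (the table's top face, 62 mm above the bench) and turns with the table. At turntable angle 0 this nest is in the load place; nests 1 to 5 follow every 60 degrees anticlockwise.
- nest1 (a point): One of six nests on the turntable: a black round fence 12 mm high, inside diameter 51 mm (outside 60 mm), centred 90 mm from the axis; this point is the centre of its floor (the table's top face, 62 mm above the bench) and turns with the table.
- nest2 (a point): One of six nests on the turntable: a black round fence 12 mm high, inside diameter 51 mm (outside 60 mm), centred 90 mm from the axis; this point is the centre of its floor (the table's top face, 62 mm above the bench) and turns with the table.
- nest3 (a point): One of six nests on the turntable: a black round fence 12 mm high, inside diameter 51 mm (outside 60 mm), centred 90 mm from the axis; this point is the centre of its floor (the table's top face, 62 mm above the bench) and turns with the table.
- nest4 (a point): One of six nests on the turntable: a black round fence 12 mm high, inside diameter 51 mm (outside 60 mm), centred 90 mm from the axis; this point is the centre of its floor (the table's top face, 62 mm above the bench) and turns with the table.
- nest5 (a point): One of six nests on the turntable: a black round fence 12 mm high, inside diameter 51 mm (outside 60 mm), centred 90 mm from the axis; this point is the centre of its floor (the table's top face, 62 mm above the bench) and turns with the table.
- piston0_mid (a point): Washed steel brake-caliper piston: a plain upright cylinder, diameter 42 mm, height 50 mm, about 180 g, with a dark band near its top. This point is its centre, half-way up; z along its axis. Starts upright on the rubber mat. May be absent.
- piston1_mid (a point): Washed steel brake-caliper piston: a plain upright cylinder, diameter 42 mm, height 50 mm, about 180 g, with a dark band near its top. This point is its centre, half-way up; z along its axis. Starts upright on the rubber mat. May be absent.
- piston2_mid (a point): Washed steel brake-caliper piston: a plain upright cylinder, diameter 42 mm, height 50 mm, about 180 g, with a dark band near its top. This point is its centre, half-way up; z along its axis. Starts upright on the rubber mat. May be absent.
- piston3_mid (a point): Washed steel brake-caliper piston: a plain upright cylinder, diameter 42 mm, height 50 mm, about 180 g, with a dark band near its top. This point is its centre, half-way up; z along its axis. Starts upright on the rubber mat. May be absent.
- piston4_mid (a point): Washed steel brake-caliper piston: a plain upright cylinder, diameter 42 mm, height 50 mm, about 180 g, with a dark band near its top. This point is its centre, half-way up; z along its axis. Starts upright on the rubber mat. May be absent.
- mat_mid (a point): Black rubber drip mat, 220 mm by 170 mm, 3 mm thick, lying fixed on the bench on the other side of the carousel from the valve; this point is the middle of its top face.
- oil_bottle: Bystander: black oil bottle, diameter 60 mm, 110 mm tall, origin at its underside.
- grease_can: Bystander: red can, diameter 72 mm, 80 mm tall, origin at its underside.
Mind the look-alikes: they are no part of the job. Leave any yellow look-alike of the part that bears piston2_mid alone.

How it is judged:
By the outcome, as a careful person would: the job done as asked, in the order asked, and still so for the second after the job is handed in, with the robot touching nothing.
Of piston0, piston1, piston2, piston3, piston4 only 3 to 5 are there at a start; the rules pass over those that are not, and their reading is None.
At some moment in a run one of piston0, piston1, piston2, piston3, piston4 may be knocked a few centimetres aside while the robot is not near it.
It also fails if it takes over 210 s, if anything falls off the work surface, if the arm or the gripper's body presses on something with over 40 N, if the wrist force passes 120 N, or if a joint passes its speed limit or range.

### The arm

A 6-joint arm with a two-finger parallel gripper is mounted at the origin on the work surface. World frame = base frame: x ahead of the robot, y to its left, z up, the work surface at z = 0. Lengths are in mm, angles in rad, forces in N, time in s.
With the tool pointing down it reaches from about 400 to 925 mm from the base axis. Payload 12.5 kg.
Tool frame: the origin (TCP) lies between the finger pads; the fingertips stand 19 mm ahead of it and the grasp point (between the pads) is the TCP (env.tips_ahead is the distance from the TCP to the fingertips, in mm); z points along the fingers, y is the line along which they close (so a half turn about z gives the same grasp; the last joint's range is limited). The gripper opens to 95 mm and grips with 3 to 60 N. Pads are 20 mm wide; open, the fingers measure 119 mm over their backs; the gripper's body (75 mm by 180 mm) begins 59 mm behind the grasp point.
Start: joints at [1.218, 0.491, 1.559, -0, 1.092, -0.106], TCP at [152.67, 606.083, 233.661] pointing down, gripper open.
Joint ranges: [-3.1, 3.1], [-0.84, 2.19], [0.05, 2.79], [-1.13, 4.28], [0.06, 2.93], [-2.69, 2.69]. Speed limits (rad/s): [2.22, 2.22, 2.79, 3.14, 3.14, 3.14].

### API

Orientations are given as [roll, pitch, yaw] about the fixed x, y, z axes, in that order (R = Rz(yaw) Ry(pitch) Rx(roll)).
In Python, from cell import env gives the robot as it stands.
- The arm moves only by the shell command python3 -m crank 'ROWS'. ROWS is JSON, a list of rows, each a list of 5 numbers: the shift along the tool's x, y, z in mm, then the turn about the tool's z in degrees, then the finger opening in mm, from 0 to 95.1. In form: [[dx, dy, dz, yaw, grip], ...]. A call has 1 to 10 rows; each row is the pose to reach, as a shift and turn from the pose commanded when the call began, along the tool's axes at that moment; what a row does not reach only later rows make up. A row lasts 1/12 s, in which the tool goes at most 41.7 mm and 7.16 degrees, less where a joint would pass 70% of its speed; a pose out of reach is approached as far as the arm can. A call with a gripper value outside its range is refused whole. The fingers move at their own pace and stop on an object; the grip force is fixed at half the most. Time passes only in rows, so rows that repeat a pose let the fingers close. It gives the time, the measured TCP pose, the force, the opening and the grip force at its end, in the units of the state.
- env.state(): the state, without advancing time (a new reading comes with each control period).
- env.read_camera(name): name is "scene" or "side" or "wrist"; returns a dict with "img" (400x640x3 uint8, blue, green, red), "K" (3x3 intrinsics, pixels), "pose" (4x4, takes a point from camera to world coordinates). Camera axes: x right, y down, z forward; pixel columns grow to the right and rows downward; lengths in mm; the calibration is good to about 2 mm. A picture is of the moment at which its call begins. There is no depth.
- env.job_done(): hands the job in; it is judged then, once.
The state is a dict: "t": time; "joints": joint angles; "qvel": joint speeds; "tau": joint torques, N m; "eef_pos": TCP position; "tcp_rot": TCP orientation; "ft_force": force on the tool from outside, world axes, zero at the start; "moment": the same for the moment, N m; "opening": opening from 0.0 (shut) to 1.0 (fully open); "grip_force": force on a finger pad.
Only numpy, scipy, OpenCV 4.12 (cv2) and the standard library are available. Lean on these libraries where they do the work, as an engineer would, in place of code of your own. Each camera call takes 0.05 s, during which the arm holds its last target. There are 200 camera calls.

## Working session

There is one attempt and no reset: what is moved stays moved. The work goes in short steps, Python scripts to look and compute and a shell command to move; the robot and the scene stay as the last step left them, time stands still between calls to the robot, and variables do not carry over. Pictures are saved under pics/ and viewed, at most 14 in all, crops included, and the job is handed in when it is done.

```bash
ls; mkdir -p pics; python3 - <<'E'
from cell import env
import cv2
print(env.state())
for n in ("scene","side"):
    c=env.read_camera(n); cv2.imwrite(f"pics/{n}0.png",c["img"]); print(n,c["K"].round(1).tolist(),c["pose"].round(3).tolist())
E
```

```text
pics
{'t': 0.0, 'joints': array([ 1.21842452e+00,  4.91578110e-01,  1.55948492e+00, -2.73980918e-05,
        1.09169496e+00, -1.05600482e-01]), 'qvel': array([-0.00075755,  0.00175069, -0.0021548 ,  0.00149019,  0.00069908,
        0.00042849]), 'tau': array([-1.55889156e-03, -6.12635994e+01, -2.58182788e+01,  6.90967636e-02,
        4.81208134e-02, -9.59396334e-05]), 'eef_pos': array([152.57291892, 605.84509508, 233.03800028]), 'tcp_rot': array([-3.14043125e+00, -9.86681929e-05,  2.89483391e+00]), 'ft_force': array([ 0.56103103,  0.12360102, -0.07620332]), 'moment': array([ 0.00378958,  0.00999086, -0.0398587 ]), 'grip_force': 0.0, 'opening': 1.0015232578510622}
scene [[478.5, 0.0, 312.2], [0.0, 478.5, 199.1], [0.0, 0.0, 1.0]] [[-0.672, 0.634, -0.382, 1099.104], [0.74, 0.584, -0.333, 497.796], [0.012, -0.507, -0.862, 1254.644], [0.0, 0.0, 0.0, 1.0]]
side [[386.6, 0.0, 323.4], [0.0, 386.6, 203.0], [0.0, 0.0, 1.0]] [[-0.997, -0.064, 0.043, 544.917], [-0.075, 0.678, -0.731, 884.294], [0.018, -0.732, -0.681, 862.066], [0.0, 0.0, 0.0, 1.0]]
```

View pics/scene0.png

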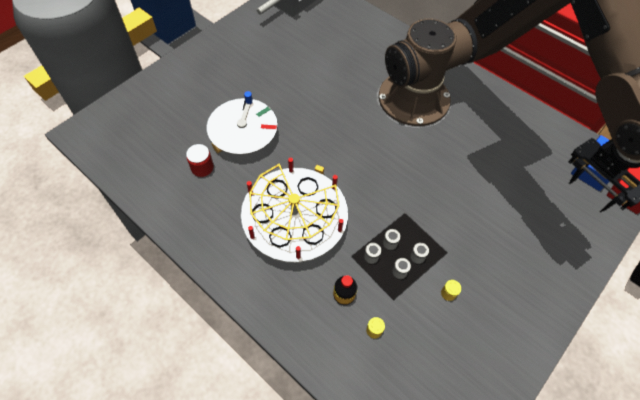

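View pics/side0.png

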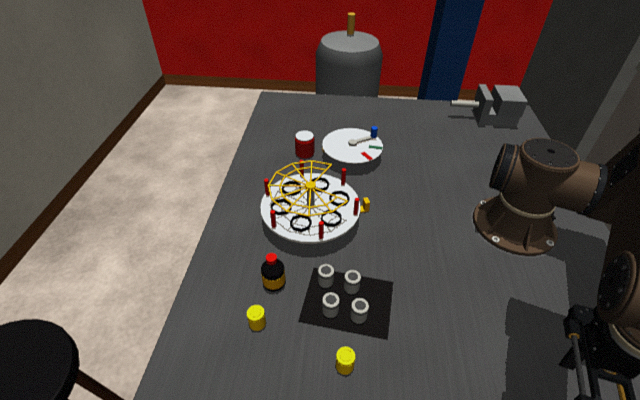

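The scene picture shows the dial at (243,125) with its knob at (248,97), red mark (268,127) and green mark (264,111). The carousel is at (295,213). Four steel pistons stand on the mat at (373,253), (392,239), (403,268) and (421,252). The two yellow cylinders off the mat, at (376,327) and (452,290), are the look-alikes to leave alone. The side picture agrees.

```bash
cat > h.py <<'E'
import numpy as np, cv2
from cell import env
def onplane(c,uv,z):
    d=c["pose"][:3,:3]@np.linalg.inv(c["K"])@[uv[0],uv[1],1]; o=c["pose"][:3,3]
    return (o+d*(z-o[2])/d[2])
def px(c,p):
    q=c["K"]@(c["pose"][:3,:3].T@(np.asarray(p,float)-c["pose"][:3,3])); return q[:2]/q[2]
def blobs(m,amin=8):
    n,l,s,ce=cv2.connectedComponentsWithStats(m.astype(np.uint8))
    return [(ce[i],s[i]) for i in range(1,n) if s[i][4]>=amin]
def hsv(c): return cv2.cvtColor(c["img"],cv2.COLOR_BGR2HSV).transpose(2,0,1).astype(int)
def red(c): h,s,v=hsv(c); return ((h<8)|(h>172))&(s>150)&(v>80)
def pins(c):
    """carousel axis and pin angles (deg) from red pins"""
    P=[onplane(c,b[0],92)[:2] for b in blobs(red(c))]
    return np.array(P)
def toolshift(p):
    """shift in tool axes from commanded/measured TCP to world p (tool down)"""
    from scipy.spatial.transform import Rotation as R
    s=env.state(); return R.from_euler('xyz',s["tcp_rot"]).inv().apply(np.asarray(p,float)-s["eef_pos"])
E
python3 - <<'E'
from h import *
for n in ("scene","side"):
    c=env.read_camera(n); h,s,v=hsv(c); print(n)
    for nm,m,z in (("red",red(c),92),("blue",(h>100)&(h<130)&(s>150)&(v>60),86),("green",(h>45)&(h<90)&(s>80),54),("yellow",(h>20)&(h<35)&(s>150)&(v>90),53),("white",(s<40)&(v>150),62)):
        for b,st in blobs(m,10):
            if st[4]<6000: print(nm,b.round(1),st[2:],onplane(c,b,z).round(0)[:2])
E
```

```text
scene
red [ 6.  15.5] [ 16  34 413] [  763. -1277.]
red [568.   13.2] [ 23  22 245] [-644.  208.]
red [563.4  30.9] [ 42  24 214] [-544.  241.]
red [551.9  68.7] [ 88  51 445] [-344.  301.]
red [533.   95.1] [117  67 279] [-194.  313.]
red [268.2 126.3] [15  4 43] [ 483. -227.]
red [199.6 162.4] [22 12 74] [ 716. -279.]
red [290.3 163.4] [ 5 14 47] [537. -81.]
red [634.5 172.2] [ 13  14 113] [-127.  685.]
red [334.4 179. ] [ 4  9 31] [491.  51.]
red [623.6 183.6] [10  9 49] [-66. 678.]
red [248.9 184.8] [ 5  9 30] [ 672. -117.]
red [340.1 223.9] [ 4 12 33] [591. 158.]
red [250.9 231.5] [ 5 12 31] [772.  -5.]
red [297.9 251.6] [ 4 11 34] [729. 129.]
red [346.4 280.8] [ 12  11 109] [704. 277.]
blue [247.7  96.7] [ 6 11 60] [ 438. -365.]
blue [601.7 140.4] [13 10 79] [-178.  562.]
blue [597.1 173.6] [22 19 81] [-52. 606.]
blue [573.6 170.7] [ 4  6 12] [-15. 550.]
blue [590.1 180.4] [ 24  19 176] [-16. 601.]
green [262.8 111.3] [13  8 38] [ 431. -307.]
yellow [135.6  19.2] [ 30  25 388] [ 437. -970.]
yellow [37.8 77.3] [ 26  22 325] [ 843. -974.]
yellow [319.1 168.3] [ 9  6 34] [473. -24
[... 10412 characters left out ...]

white [148.5 352.5] [ 6  7 12] [931. 526.]
white [ 82.  354.7] [ 6  5 12] [1068.  543.]
white [ 98.9 358.1] [ 8  3 14] [1029.  547.]
white [133.9 358.5] [ 5  4 11] [956. 542.]
white [ 84.5 365.2] [11  9 31] [1051.  564.]
white [ 96.  365.6] [10  5 16] [1027.  563.]
white [105.3 371. ] [ 9 13 29] [1003.  572.]
white [120. 370.] [11 13 28] [974. 567.]
white [107.6 380.2] [16 16 67] [989. 589.]
white [ 95.4 375.6] [ 9  6 18] [1018.  582.]
white [120.5 376.4] [ 8  5 14] [967. 580.]
white [133.  385.3] [ 6 17 35] [934. 595.]
white [121.1 381.1] [ 5  6 12] [961. 589.]
white [115.7 383.8] [ 4  6 11] [970. 595.]
white [119.8 389. ] [13 11 32] [957. 604.]
white [ 82.3 394.1] [18 12 64] [1025.  619.]
```

```bash
python3 - <<'E'
from h import *
for n in ("scene","side"):
    c=env.read_camera(n); h,s,v=hsv(c)
    u0,v0=px(c,(521,-310,54))
    w=((s<60)&(v>130)).astype(np.uint8)
    b=[k for k in blobs(w,1000) if np.hypot(*(k[0]-[u0,v0]))<20][0]
    l=cv2.connectedComponents(w)[1]; lab=l[int(b[0][1])+8,int(b[0][0])-8]
    pts=np.argwhere(l==lab)[:,::-1]; hull=cv2.convexHull(pts.astype(np.int32))[:,0]
    e=cv2.fitEllipse(hull); W=np.array([onplane(c,p,54)[:2] for p in hull],np.float32)
    print(n,"pivot",onplane(c,e[0],54).round(1),cv2.minEnclosingCircle(W))
    wh=(s<40)&(v>150)
    for b,st in blobs(wh,60):
        p=onplane(c,b,53)
        if 450<p[0]<620 and 230<p[1]<400: print("piston",p.round(0)[:2],st[2:])
E
python3 -m crank '[[-40,-30,0,0,60],[-80,-60,0,0,60],[-120,-90,0,0,60],[-160,-120,0,0,60],[-200,-150,0,0,60],[-240,-180,0,0,60],[-280,-210,0,0,60],[-320,-240,0,0,60],[-360,-270,0,0,60],[-400,-300,0,0,60]]'
```

```text
scene pivot [ 518.5 -315.6   54. ] ((514.8492431640625, -318.1988220214844), 115.05165100097656)
piston [503. 278.] [ 15  14 115]
piston [573. 265.] [ 15  14 119]
piston [483. 362.] [ 15  14 124]
piston [555. 352.] [ 16  15 128]
side pivot [ 514.3 -305.4   54. ] ((513.8079833984375, -311.7917175292969), 113.9176025390625)
piston [570. 269.] [15 13 89]
piston [502. 282.] [16 13 93]
piston [553. 357.] [ 16  14 103]
piston [482. 366.] [ 17  15 110]
t: 1.13
eef_pos: [415.7, 280.4, 233.8]
tcp_rot: [3.141, 0.0, 2.895]
ft_force: [0.2, 0.5, 0.0]
opening: 0.63
grip_force: 0.0
```

```bash
python3 -m crank '[[-15,-38,0,5,60],[-30,-76,0,10,60],[-45,-114,0,15,60],[-60,-152,0,20,60],[-75,-190,0,25,60],[-90,-228,0,30,60],[-105,-266,0,35,60],[-120,-304,0,40,60],[-135,-342,0,45,60],[-150,-380,0,45,60]]' >/dev/null; python3 - <<'E'
from h import *
s=env.state(); print(s["eef_pos"].round(1),np.degrees(s["tcp_rot"]).round(1),toolshift((437,-361,180)).round(1))
E
```

```text
[ 467.3 -125.   233.8] [180.    0.  120.5] [-187.8 -146.    53.8]
```

```bash
python3 -m crank '[[-31,-24,0,0,60],[-62,-48,0,0,60],[-94,-73,0,0,60],[-125,-97,0,0,60],[-156,-122,0,0,60],[-188,-146,0,0,60],[-188,-146,0,0,60],[-188,-146,0,0,60]]'; python3 - <<'E'
from h import *
c=env.read_camera("wrist"); cv2.imwrite("pics/w1.png",c["img"]); print(c["K"].round(0).tolist(),c["pose"].round(2).tolist())
h,s,v=hsv(c)
for nm,m,z in (("blue",(h>100)&(h<130)&(s>150)&(v>60),102),("red",red(c),54),("green",(h>45)&(h<90)&(s>80),54)):
    for b,st in blobs(m,60): print(nm,b.round(0),st,onplane(c,b,z).round(1))
c=env.read_camera("scene");h,s,v=hsv(c)
E
```

```text
t: 2.63
eef_pos: [437.9, -360.7, 233.0]
tcp_rot: [-3.142, -0.001, 2.106]
ft_force: [-0.3, -0.1, -0.9]
opening: 0.633
grip_force: 0.0
[[314.0, 0.0, 328.0], [0.0, 314.0, 202.0], [0.0, 0.0, 1.0]] [[0.86, 0.49, 0.14, 398.3], [0.51, -0.83, -0.23, -295.61], [-0.0, 0.27, -0.96, 385.94], [0.0, 0.0, 0.0, 1.0]]
blue [326. 195.] [314 180  25  30 583] [ 434.2 -359.5  102. ]
red [406. 104.] [396  78  20  53 867] [ 461.4 -247.6   54. ]
red [535. 250.] [513 240  57  28 488] [ 679.7 -303.9   54. ]
green [348. 137.] [326 117  46  41 766] [ 428.5 -304.7   54. ]
```

View pics/w1.png

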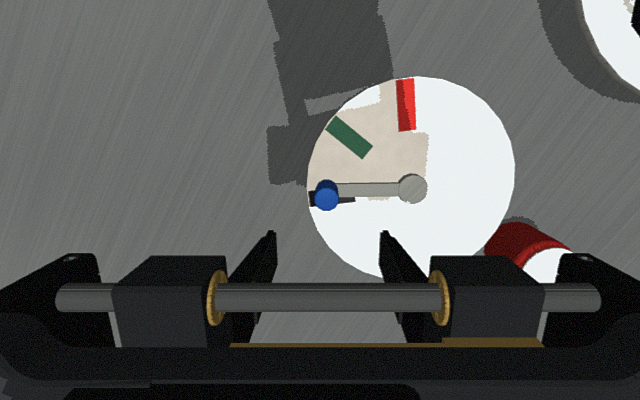

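Wrist view: the blue knob is at (326,197), almost over the black mark. The pivot cap is at (413,188), red mark at (406,104), green mark at (348,137). The red can at (535,250) is clear of the lever.

```bash
python3 - <<'E'
from h import *
c=env.read_camera("wrist")
h,s,v=hsv(c); w=((s<40)&(v>215)).astype(np.uint8)
print("cap",onplane(c,(413,188),68).round(1),onplane(c,(413,188),76).round(1),"knob",onplane(c,(326,197.5),102).round(1))
# dial rim points (right half, sharp)
rim=[(515,175),(425,76),(508,135),(490,240),(470,88),(308,165),(312,215),(350,265)]
W=np.array([onplane(c,p,54)[:2] for p in rim])
A=np.c_[2*W,np.ones(len(W))]; r=np.linalg.lstsq(A,(W**2).sum(1),rcond=None)[0]
print("dial",r[:2],np.sqrt(r[2]+r[:2]@r[:2]))
print(toolshift((436,-361,95)).round(1))
E
```

```text
cap [ 512.8 -312.    68. ] [ 509.9 -311.5   76. ] knob [ 435.8 -359.3  102. ]
dial [ 514.57796168 -313.22067257] 112.72083288940267
[ -1.2  -3.7 138.6]
```

```bash
python3 -m crank '[[-1,-3,35,0,60],[-1,-3,70,0,60],[-1,-3,105,0,60],[-1,-3,135,0,60],[-1,-3,135,0,60],[-1,-3,135,0,20],[-1,-3,135,0,15],[-1,-3,135,0,15],[-1,-3,135,0,15],[-1,-3,135,0,15]]'
```

```text
t: 3.62
eef_pos: [436.9, -361.8, 100.0]
tcp_rot: [3.141, 0.002, 2.11]
ft_force: [-0.2, 0.4, 1.3]
opening: 0.338
grip_force: 0.0
```

```bash
python3 -m crank '[[0,0,0,0,15],[0,0,0,0,15],[0,0,0,0,15],[11,0.7,0,7,15],[21.8,2.7,0,14,15],[32.3,6,0,21,15],[42.3,10.5,0,28,15],[51.6,16.3,0,35,15],[60.2,23.1,0,42,15],[60.2,23.1,0,42,15]]'; python3 - <<'E'
from h import *
s=env.state();p=s["eef_pos"][:2]-[514.5,-312.8]; print(np.hypot(*p),np.degrees(np.arctan2(p[1],p[0]))%360, np.degrees(s["tcp_rot"][2]))
E
```

```text
t: 4.45
eef_pos: [425.9, -297.2, 99.4]
tcp_rot: [3.14, 0.0, 1.371]
ft_force: [-0.9, -0.8, 6.6]
opening: 0.247
grip_force: 30.0
89.95253616761786 169.98829032866817 78.52474422158899
```

```bash
python3 -m crank '[[11,0.5,0,7,15],[22,2,0,14,15],[32.5,5,0,21,15],[42.5,9.5,0,28,15],[52,15,0,35,15],[59.4,20.4,0,41,15],[59.4,20.4,0,41,15],[59.4,20.4,0,41,15]]'; python3 -m crank '[[0,0,0,0,50],[0,0,0,0,50],[0,0,0,0,50],[0,0,0,0,50],[0,0,0,0,50],[0,0,-40,0,50],[0,0,-80,0,50],[0,0,-120,0,50],[0,0,-135,0,50],[0,0,-135,0,50]]'; python3 - <<'E'
from h import *
c=env.read_camera("wrist"); cv2.imwrite("pics/w2.png",c["img"])
h,s,v=hsv(c)
for nm,m,z in (("blue",(h>100)&(h<130)&(s>150)&(v>60),102),("red",red(c),54),("green",(h>45)&(h<90)&(s>80),54)):
    for b,st in blobs(m,60): q=onplane(c,b,z); print(nm,b.round(0),q.round(1),np.degrees(np.arctan2(q[1]+312.8,q[0]-514.5)))
E
```

```text
t: 5.12
eef_pos: [458.5, -244.6, 99.4]
tcp_rot: [3.138, -0.001, 0.664]
ft_force: [3.8, -2.2, 4.7]
opening: 0.246
grip_force: 30.0
t: 5.95
eef_pos: [457.8, -244.3, 237.4]
tcp_rot: [3.136, -0.002, 0.661]
ft_force: [-0.3, 0.5, -0.2]
opening: 0.528
grip_force: 0.0
blue [327. 194.] [ 459.7 -243.2  102. ] 128.22797334743572
red [517.  49.] [ 680.  -307.7   54. ] 1.7608866977980768
red [314. 184.] [ 449.9 -232.3   54. ] 128.74116973449037
red [344. 179.] [ 473.8 -255.    54. ] 125.14554759646995
green [353. 236.] [ 428.4 -305.5   54. ] 175.18114391181106
```

View pics/w2.png

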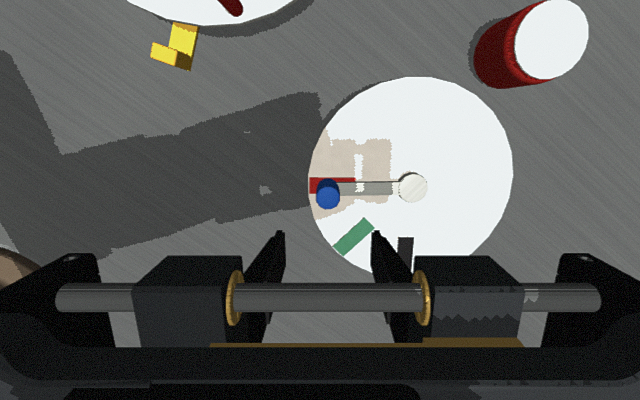

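The lever lies along the red mark: knob at (327,194), mark at (314–344,182). The air is shut, so next come the pistons.

```bash
python3 -m crank '[[28,-28,0,2,60],[56,-56,0,4,60],[84,-84,0,6,60],[112,-112,0,8,60],[140,-140,0,10,60],[168,-168,0,12,60],[196,-196,0,14,60],[224,-224,0,16,60],[252,-252,0,18,60],[280,-280,0,20,60]]'; cat >> h.py <<'E'
def pistons(c,z=53):
    """piston-top centres on the mat: bright low-saturation blobs of the right size"""
    h,s,v=hsv(c); m=((s<60)&(v>110)).astype(np.uint8); f=[]
    for ct in cv2.findContours(m,cv2.RETR_EXTERNAL,cv2.CHAIN_APPROX_NONE)[0]:
        if len(ct)<20: continue
        (u,w),r=cv2.minEnclosingCircle(ct); p=onplane(c,(u,w),z)
        R=r*np.linalg.norm(p-c["pose"][:3,3])/c["K"][0,0]
        f.append((np.round([u,w]),p[:2].round(1),round(R,1)))
    return f
E
python3 - <<'E'
from h import *
print(toolshift((545,300,237)).round(1))
E
```

```text
t: 6.83
eef_pos: [505.4, 151.1, 231.9]
tcp_rot: [-3.141, 0.003, 0.31]
ft_force: [1.3, 0.1, 0.6]
opening: 0.633
grip_force: 0.0
[  83.2 -129.7   -5.3]
```

```bash
python3 -m crank '[[20,-33,0,0,65],[40,-66,0,0,65],[60,-99,0,0,65],[84,-130,-5,0,65],[84,-130,-5,0,65],[84,-130,-5,0,65]]'; python3 - <<'E'
from h import *
c=env.read_camera("wrist"); cv2.imwrite("pics/w3.png",c["img"])
for x in pistons(c): print(*x)
E
```

```text
t: 7.33
eef_pos: [545.7, 300.0, 236.1]
tcp_rot: [3.141, 0.003, 0.314]
ft_force: [-0.7, -0.1, 0.1]
opening: 0.685
grip_force: 0.0
[250. 340.] [321.5 331.3] 9.0
[251. 328.] [339.7 334.6] 10.3
[394. 314.] [413.6 170. ] 7.7
[380. 327.] [390.8 181.3] 49.0
[376. 280.] [451.5 208.6] 6.4
[349. 277.] [444.8 240.2] 8.3
[ 10. 280.] [316.4 626. ] 23.0
[  7. 265.] [335.2 630.4] 8.7
[587. 252.] [562.4 -12.1] 18.3
[204. 252.] [423.9 411.7] 44.0
[ 35. 249.] [366.6 600.2] 24.2
[412. 246.] [505.8 184.3] 9.8
[374. 244.] [495.  227.9] 4.5
[368. 263.] [469.7 225.5] 30.2
[158. 244.] [416.4 465.4] 7.6
[ 20. 244.] [368.2 617.7] 12.9
[630. 260.] [568.  -66.3] 35.4
[551. 259.] [540.4  22.9] 33.2
[ 20. 252.] [357.5 616.1] 40.8
[206. 242.] [437.7 412.2] 28.7
[181. 232.] [440.  442.4] 3.8
[372. 234.] [505.4 233.9] 13.6
[160. 226.] [440.2 466. ] 8.5
[ 16. 226.] [388.8 622.3] 27.2
[599. 227.] [593.4  -9.1] 56.3
[333. 227.] [499.8 279.3] 20.5
[372. 214.] [527.7 241.4] 5.5
[529. 222.] [574.  69.] 20.7
[514. 226.] [564.1  83.7] 29.1
[ 11. 213.] [403.5 629.2] 19.4
[257. 220.] [480.6 363.1] 21.3
[108. 203.] [449.2 526.
[... 1027 characters left out ...]
84.  583.1] 4.5
[114.  60.] [600.1 539.1] 5.1
[251.  58.] [643.  411.1] 4.6
[104.  57.] [599.4 548.9] 6.7
[86. 58.] [592.9 565.6] 6.7
[95. 54.] [598.9 557.5] 4.4
[88. 50.] [601.1 564.4] 5.4
[62. 48.] [594.7 589.3] 30.9
[28. 36.] [595.5 621. ] 6.4
[566.  34.] [757.7 127.9] 11.3
[540.  31.] [752.5 152.2] 5.8
[136.  31.] [632.  522.7] 5.7
[550.  26.] [758.5 145.1] 5.2
[462.  62.] [704.  212.7] 67.5
[120.  24.] [633.  537.7] 15.6
[80. 29.] [617.7 573.6] 23.4
[88. 14.] [632.6 567.8] 7.1
[70.  8.] [632.6 584.1] 15.2
[552. 128.] [675.3  96. ] 201.0
[484.  13.] [749.4 210.3] 75.1
[270.   4.] [693.5 405.7] 9.9
[267.  54.] [651.4 396.9] 216.7
[68.  0.] [638.1 587.4] 7.5
[115. 112.] [550.5 531.6] 202.1
```

View pics/w3.png

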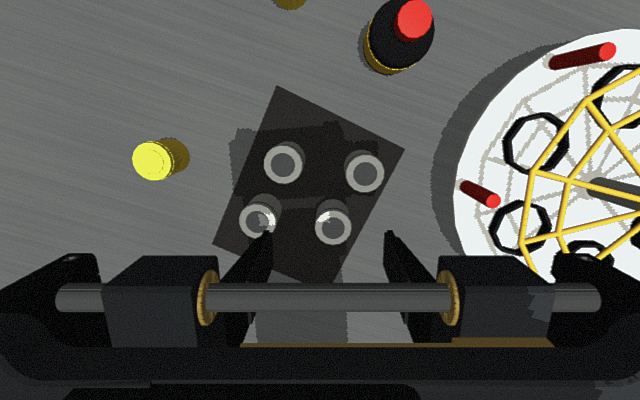

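Clear view: pistons at (283,164), (365,173), (333,227) and (257,220). The yellow look-alike at (155,160) is off the mat, and the oil bottle is at (400,35). I start with the piston at (365,173).

```bash
sed -i 's/        f.append/        if 19<R<24 and 420<p[0]<640 and 180<p[1]<460: f.append/' h.py
python3 -m crank '[[6,20,35,0,65],[12,40,70,0,65],[12,40,105,0,65],[12,40,140,0,65],[12,40,170,0,65],[12,40,190,0,65],[12,40,196,0,65],[12,40,196,0,65],[12,40,196,0,30],[12,40,196,0,30]]' && python3 -m crank '[[0,0,0,0,30],[0,0,0,0,30],[0,0,0,0,30],[0,0,0,0,30],[0,0,0,0,30],[0,0,0,0,30]]'
```

```text
t: 8.22
eef_pos: [570.5, 264.1, 44.1]
tcp_rot: [-3.142, -0.002, 0.311]
ft_force: [0.5, -0.2, 1.0]
opening: 0.592
grip_force: 0.0
t: 8.72
eef_pos: [570.3, 264.5, 43.8]
tcp_rot: [-3.142, -0.002, 0.312]
ft_force: [-0.7, -0.4, 7.5]
opening: 0.434
grip_force: 30.0
```

```bash
python3 -m crank '[[0,0,-40,0,30],[0,0,-80,0,30],[0,0,-120,0,30],[-13,31,-160,0,30],[-27,62,-165,0,30],[-40,94,-165,0,30],[-53,125,-165,0,30],[-66,156,-165,0,30],[-80,187,-165,0,30],[-93,218,-165,0,30]]' && python3 -m crank '[[-13,31,0,0,30],[-13,31,0,0,30],[-13,31,0,0,30]]'; python3 - <<'E'
from h import *
c=env.read_camera("wrist"); cv2.imwrite("pics/w4.png",c["img"])
print(px(c,(546.3,-4.9,74)).round(0),px(c,(632,22.5,140)).round(0))
E
```

```text
t: 9.55
eef_pos: [547.6, 26.9, 207.9]
tcp_rot: [3.142, -0.0, 0.312]
ft_force: [1.4, 0.1, -2.1]
opening: 0.438
grip_force: 30.0
t: 9.8
eef_pos: [545.2, -6.6, 207.9]
tcp_rot: [3.142, -0.0, 0.309]
ft_force: [0.1, 0.3, -0.8]
opening: 0.437
grip_force: 30.0
[326. 194.] [325.  88.]
```

View pics/w4.png

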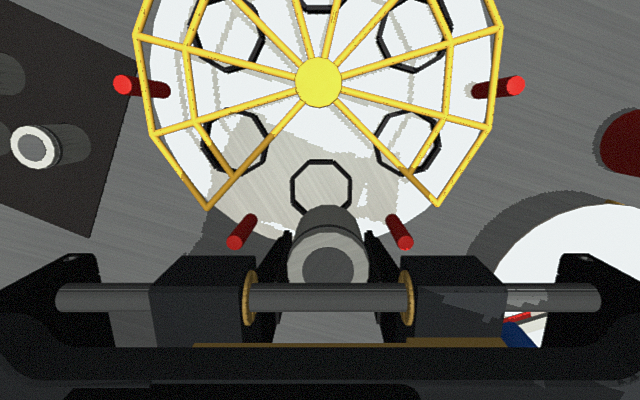

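Wrist view: the load nest's fence is at about (321,189) and the column cap at (319,82). The load nest is empty and the held piston is at (327,265). I'll fit the nest circle.

```bash
cat >> h.py <<'E'
def fitc(W):
    W=np.array(W); A=np.c_[2*W,np.ones(len(W))]; r=np.linalg.lstsq(A,(W**2).sum(1),rcond=None)[0]
    return r[:2],np.sqrt(r[2]+r[:2]@r[:2])
E
python3 - <<'E'
from h import *
im=cv2.imread("pics/w4.png"); c=env.read_camera("wrist"); im=c["img"]
d=(im.max(2)<60).astype(np.uint8); d[:150]=0; d[206:]=0; d[:,:286]=0; d[:,356:]=0
l=cv2.connectedComponentsWithStats(d); k=1+np.argmax(l[2][1:,4]); P=np.argwhere(l[1]==k)[:,::-1]
up=[]
for u in range(P[:,0].min(),P[:,0].max()+1):  # outer upper edge
    col=P[P[:,0]==u][:,1]; up.append((u,col.min()))
h=l[2][k]; print(h)
for z in (74,):
    print("outer",fitc([onplane(c,p,z)[:2] for p in up if p[1]<200]))
print("all-mid",fitc([onplane(c,p,68)[:2] for p in P if p[1]<205]))
print("cap",onplane(c,(319,82),140).round(1))
R=[b for b,st in blobs(red(c),60)]; print([ (b.round(0),onplane(c,b,92).round(0)[:2]) for b in R])
E
```

```text
[292 160  61  46 499]
outer (array([549.40321551,   1.48529484]), np.float64(28.577487921162216))
all-mid (array([547.34090533,   0.92051696]), np.float64(28.256326984048897))
cap [634.2  28.9 140. ]
[(array([124.,  84.]), array([588., 180.])), (array([516.,  86.]), array([ 683., -121.])), (array([235., 242.]), array([482.,  64.])), (array([406., 243.]), array([529., -87.])), (array([518., 318.]), array([ 488., -222.]))]
```

```bash
python3 -m crank '[[6,-7,30,0,30],[6,-7,60,0,30],[6,-7,84,0,30],[6,-7,84,0,30],[6,-7,84,0,30]]'; python3 - <<'E'
from h import *
c=env.read_camera("wrist"); s=env.state();print(s["eef_pos"].round(1))
cv2.imwrite("pics/w5.png",cv2.resize(c["img"][100:360,180:480],None,fx=2.5,fy=2.2))
E
```

```text
t: 10.32
eef_pos: [548.8, 4.4, 123.3]
tcp_rot: [-3.141, 0.002, 0.313]
ft_force: [-0.3, -0.8, -2.4]
opening: 0.438
grip_force: 30.0
[549.4   4.1 124.4]
```

View pics/w5.png

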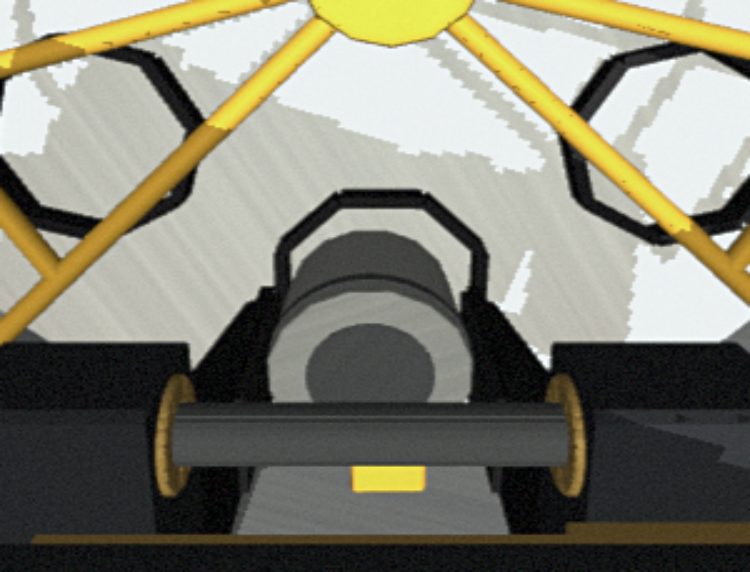

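The crop shows the fence centred at x≈381 and the piston's lower end at x≈371, so the piston sits about 3 mm to the left. Checking the radial direction next.

```bash
python3 - <<'E'
from h import *
c=env.read_camera("wrist"); s=env.state();zb=s["eef_pos"][2]-41
f=lambda x,y:(180+x/2.5,100+y/2.2)
ex=np.array([np.cos(s["tcp_rot"][2]),np.sin(s["tcp_rot"][2])])
ey=np.array([ex[1],-ex[0]])
P=onplane(c,f(371,232),zb)[:2]-21*ex
N=onplane(c,f(381,206),74)[:2]-25.5*ex
N2=onplane(c,f(381,190),74)[:2]-30*ex
print(P,N,N2,s["eef_pos"],"need",(N-P)@ex,(N-P)@ey,(N2-P)@ex)
E
```

```text
[547.11949185   2.77880222] [5.48681836e+02 4.66784469e-01] [549.13462796   0.63364999] [549.68853551   3.85514396 124.98936024] need 0.7756411625989864 2.68043392575782 1.2578060794336374
```

```bash
python3 -m crank '[[0.5,3,0,0,30],[0.5,3,6,0,30],[0.5,3,12,0,30],[0.5,3,17,0,30],[0.5,3,20,0,30],[0.5,3,22,0,30],[0.5,3,22,0,30]]'
```

```text
t: 11.0
eef_pos: [550.3, 0.5, 102.6]
tcp_rot: [3.141, -0.0, 0.312]
ft_force: [-4.6, -1.1, 14.9]
opening: 0.437
grip_force: 30.0
```

```bash
python3 -m crank '[[0,0,0,0,65],[0,0,0,0,65],[0,0,0,0,65],[0,0,0,0,65],[0,0,0,0,65],[0,0,-30,0,65],[0,0,-70,0,65],[0,0,-105,0,65],[-18,-37,-105,7,50],[-36,-75,-105,14,50]]' && python3 -m crank '[[0,0,0,6,50],[0,0,0,12,50],[0,0,0,16,50],[0,0,0,16,50]]'; python3 - <<'E'
from h import *
c=env.read_camera("wrist"); s=env.state();print(s["eef_pos"].round(1),px(c,(492.9,60.4,122)).round(0))
cv2.imwrite("pics/w6.png",c["img"])
for b,st in blobs(red(c),60): print(b.round(0),st[:4],onplane(c,b,92).round(1))
E
```

```text
t: 11.83
eef_pos: [493.9, 60.4, 208.1]
tcp_rot: [3.141, -0.004, 0.06]
ft_force: [0.6, 1.3, -0.8]
opening: 0.599
grip_force: 0.0
t: 12.17
eef_pos: [493.3, 60.9, 206.7]
tcp_rot: [-3.141, -0.0, -0.215]
ft_force: [-0.8, 0.8, -0.0]
opening: 0.529
grip_force: 0.0
[493.3  60.8 206.6] [328. 212.]
[163. 115.] [154 106  19  19] [594.5 176.8  92. ]
[496. 115.] [487 106  19  20] [535.8 -90.3  92. ]
[632. 169.] [621 155  19  27] [ 465.6 -201.7   92. ]
[329. 207.] [321 199  17  17] [488.1  60.2  92. ]
```

View pics/w6.png

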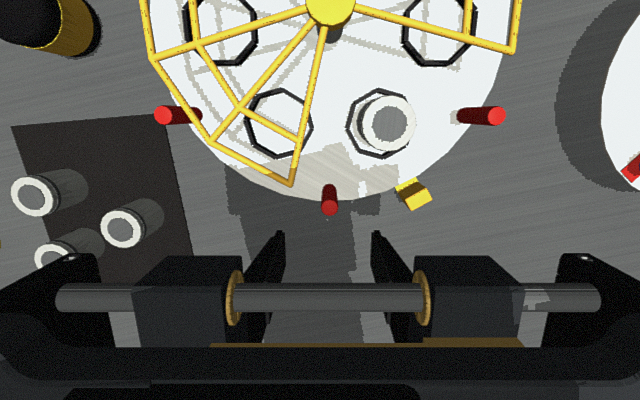

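The piston stands in its nest at (386,122). The drive pin's top is at (329,207), centred between the fingers. Descend, grip it and push it round.

```bash
python3 -m crank '[[0,0,35,0,50],[0,0,70,0,50],[0,0,105,0,50],[0,0,105,0,5],[0,0,105,0,5],[0,0,105,0,5],[0,0,105,0,5],[0,0,105,0,5],[0,0,105,0,5],[0,0,105,0,5]]' && python3 -m crank '[[0,0,0,0,5],[0,0,0,0,5],[0,0,0,0,5]]'
```

```text
t: 13.05
eef_pos: [493.9, 60.7, 102.9]
tcp_rot: [-3.141, -0.002, -0.212]
ft_force: [-0.7, 1.2, 9.5]
opening: 0.141
grip_force: 30.0
t: 13.3
eef_pos: [493.9, 60.8, 102.9]
tcp_rot: [-3.141, -0.002, -0.212]
ft_force: [-2.2, 1.0, 8.7]
opening: 0.143
grip_force: 30.0
```

```bash
python3 -m crank '[[0.35,10.1,0,-4,5],[2.2,25.2,0,-10,5],[5.6,40,0,-16,5],[10.6,54.3,0,-22,5],[17,68.1,0,-28,5],[24.8,81.1,0,-34,5],[33.9,93.2,0,-40,5],[44.3,104.3,0,-46,5],[55.7,114.3,0,-52,5],[63.9,120.2,0,-56,5]]' && python3 -m crank '[[0.3,10,0,-4,5],[0.3,10,0,-4,5],[0.3,10,0,-4,40],[0.3,10,0,-4,40],[0.3,10,0,-4,40],[0.3,10,0,-4,40],[0.3,10,-40,-4,60],[0.3,10,-80,-4,65],[0.3,10,-120,-4,65],[0.3,10,-120,-4,65]]'; python3 - <<'E'
from h import *
c=env.read_camera("wrist"); s=env.state();print(s["eef_pos"].round(1),s["tcp_rot"][2])
for b,st in blobs(red(c),60): print(b.round(0),onplane(c,b,92).round(1)[:2])
print(toolshift((530,320,236)).round(0))
c=env.read_camera("scene")
for x in pistons(c): print(*x)
cv2.imwrite("pics/s2.png",cv2.resize(c["img"][130:310,180:480],None,fx=2.5,fy=2.5))
E
```

```text
t: 14.13
eef_pos: [530.5, -71.4, 102.8]
tcp_rot: [3.142, 0.0, 0.771]
ft_force: [-5.5, 0.7, 12.5]
opening: 0.144
grip_force: 30.0
t: 14.97
eef_pos: [539.9, -77.5, 228.5]
tcp_rot: [3.133, -0.005, 0.836]
ft_force: [0.9, -0.1, 1.0]
opening: 0.64
grip_force: 0.0
[538.9 -77.3 225.3] 0.8357170201561772
[173. 119.] [486.1  66.7]
[477. 119.] [ 687.1 -114.6]
[326. 203.] [534.5 -81.9]
[561. 247.] [ 678.  -274.9]
[370. 329.] [ 474.7 -218.3]
[ 289. -273.  -11.]
```

View pics/s2.png

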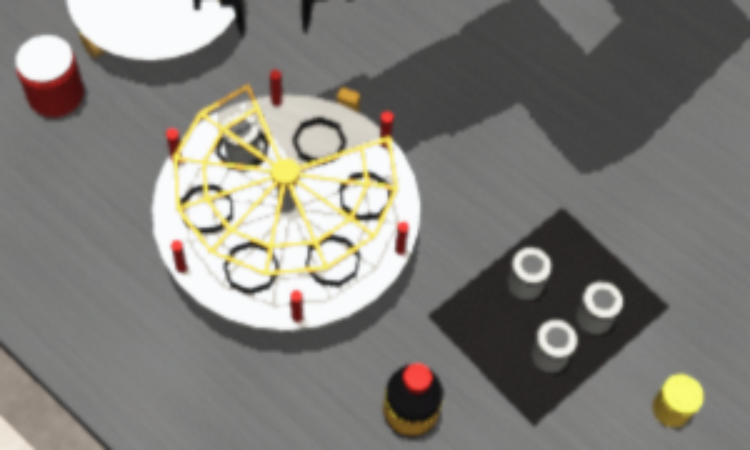

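Scene crop: the piston is under the guard at (243,140), an empty nest is in the load place at (320,140), and three pistons are left on the mat. Same cycle for the next one.

```bash
python3 -m crank '[[29,-27,-5,3,65],[58,-54,-10,6,65],[87,-81,-10,9,65],[116,-108,-10,12,65],[145,-135,-10,15,65],[174,-162,-10,18,65],[203,-189,-10,21,65],[232,-216,-10,24,65],[261,-243,-10,27,65],[289,-273,-10,30,65]]' && python3 -m crank '[[0,0,0,0,65],[0,0,0,0,65],[0,0,0,0,65]]'; cat >look.py <<'E'
from h import *
c=env.read_camera("wrist"); print(env.state()["eef_pos"].round(1))
for x in pistons(c): print(*x, toolshift([*x[1],40]).round(1))
E
python3 look.py
```

```text
t: 15.9
eef_pos: [528.4, 322.0, 229.8]
tcp_rot: [3.141, 0.003, 0.309]
ft_force: [1.8, 0.3, 0.7]
opening: 0.681
grip_force: 0.0
t: 16.15
eef_pos: [528.6, 319.9, 230.1]
tcp_rot: [3.141, 0.003, 0.313]
ft_force: [-0.1, 0.8, -0.2]
opening: 0.685
grip_force: 0.0
[528.9 319.3 230.6]
[368. 280.] [434.7 239. ] 22.6 [-113.9   47.4  190.8]
[376. 248.] [475.3 244.9] 21.8 [-73.5  54.3 190.7]
[355. 220.] [500.2 279.1] 20.9 [-39.3  29.3 190.7]
[278. 214.] [480.8 362.7] 21.2 [-32.1 -56.2 190.6]
[436. 159.] [590.4 220.7] 19.7 [ 28.6 112.6 190.6]
[304. 155.] [551.6 353. ] 21.0 [ 32.3 -25.2 190.5]
```

```bash
python3 -m crank '[[-20,15,35,0,65],[-39,29,70,0,65],[-39,29,105,0,65],[-39,29,140,0,65],[-39,29,170,0,65],[-39,29,187,0,65],[-39,29,190,0,65],[-39,29,190,0,65],[-39,29,190,0,30],[-39,29,190,0,30]]' && python3 -m crank '[[0,0,0,0,30],[0,0,0,0,30],[0,0,0,0,30],[0,0,0,0,30],[0,0,0,0,30],[0,0,0,0,30]]'
python3 -m crank '[[0,0,-40,0,30],[0,0,-80,0,30],[0,0,-120,0,30],[0,0,-160,0,30],[0,0,-165,0,30],[0,0,-165,0,30]]'; python3 - <<'E'
from h import *
print(toolshift((549.4,1.3,200)).round(1))
E
```

```text
t: 17.03
eef_pos: [501.7, 280.5, 43.1]
tcp_rot: [-3.141, -0.002, 0.311]
ft_force: [0.0, -0.9, -0.0]
opening: 0.597
grip_force: 0.0
t: 17.53
eef_pos: [501.3, 280.7, 42.6]
tcp_rot: [-3.142, -0.002, 0.312]
ft_force: [0.8, -1.7, 7.4]
opening: 0.435
grip_force: 30.0
t: 18.03
eef_pos: [501.6, 281.0, 209.4]
tcp_rot: [-3.141, -0.005, 0.312]
ft_force: [0.2, 1.1, -0.9]
opening: 0.437
grip_force: 30.0
[-40.4 280.9   9.1]
```

```bash
python3 -m crank '[[-5,38,0,0,30],[-10,76,0,0,30],[-16,114,0,0,30],[-21,152,0,0,30],[-27,190,0,0,30],[-32,228,0,0,30],[-36,260,0,0,30],[-39.5,281,0,0,30],[-39.5,281,20,0,30],[-39.5,281,40,0,30]]' && python3 -m crank '[[0,0,30,0,30],[0,0,44,0,30],[0,0,44,0,30],[0,0,44,0,30]]'; python3 - <<'E'
from h import *
print(toolshift((550.4,1.2,103.5)).round(1))
c=env.read_camera("wrist")
cv2.imwrite("pics/w7.png",cv2.resize(c["img"][100:360,180:480],None,fx=2.5,fy=2.2))
E
```

```text
t: 18.87
eef_pos: [549.2, -0.4, 165.0]
tcp_rot: [-3.141, 0.0, 0.309]
ft_force: [-0.7, -0.6, -1.7]
opening: 0.436
grip_force: 30.0
t: 19.2
eef_pos: [548.7, 1.1, 121.2]
tcp_rot: [-3.14, 0.003, 0.312]
ft_force: [0.1, 0.2, -1.0]
opening: 0.44
grip_force: 30.0
[ 1.6  0.5 17.7]
```

View pics/w7.png

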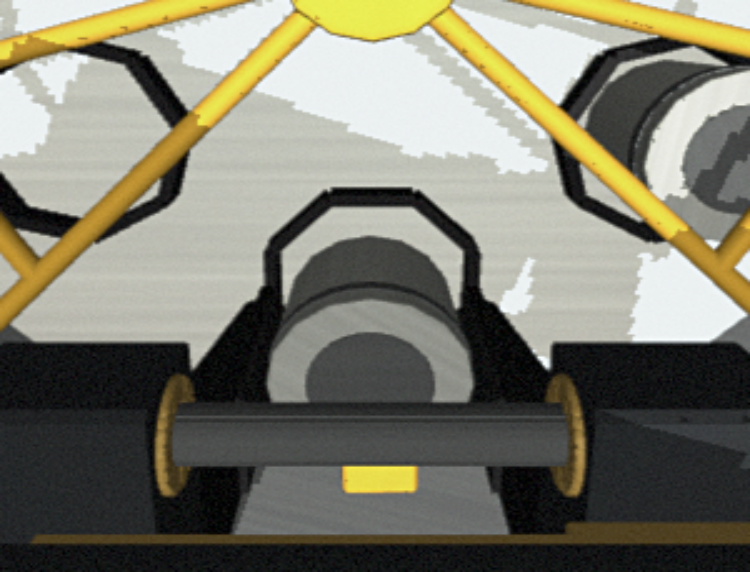

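Centred: the fence middle is at x≈372 and the piston at x≈371. Lower it with a 2 mm nudge inwards.

```bash
python3 -m crank '[[2,0.5,0,0,30],[2,0.5,6,0,30],[2,0.5,12,0,30],[2,0.5,16,0,30],[2,0.5,18,0,30],[2,0.5,19,0,30],[2,0.5,19,0,30]]'
```

```text
t: 19.83
eef_pos: [551.5, 1.2, 103.4]
tcp_rot: [-3.141, 0.0, 0.312]
ft_force: [-0.5, 0.4, -1.8]
opening: 0.438
grip_force: 30.0
```

```bash
python3 -m crank '[[0,0,1.5,0,30],[0,0,1.5,0,65],[0,0,1.5,0,65],[0,0,1.5,0,65],[0,0,1.5,0,65],[0,0,-30,0,65],[0,0,-70,0,65],[0,0,-105,0,65],[-18,-37,-105,7,50],[-37,-75,-105,14,50]]' && python3 -m crank '[[0,0,0,6,50],[0,0,0,12,50],[0,0,0,16,50],[0,0,0,16,50]]'; cat >pin.py <<'E'
from h import *
c=env.read_camera("wrist"); s=env.state()
b=min((b for b,st in blobs(red(c),60)),key=lambda b:np.hypot(*(b-[329,207])))
print(b.round(0),np.degrees(s["tcp_rot"][2]).round(1),"pin top",onplane(c,b,120).round(1)[:2],"shift",toolshift(onplane(c,b,120)).round(1))
E
python3 pin.py
```

```text
t: 20.67
eef_pos: [494.6, 60.4, 210.4]
tcp_rot: [3.141, -0.005, 0.06]
ft_force: [0.2, 0.7, -1.1]
opening: 0.592
grip_force: 0.0
t: 21.0
eef_pos: [493.9, 60.8, 208.9]
tcp_rot: [-3.141, -0.001, -0.215]
ft_force: [0.4, -0.5, 0.4]
opening: 0.524
grip_force: 0.0
[330. 207.] -12.1 pin top [496.3  57.5] shift [ 3.   2.7 88.8]
```

```bash
python3 -m crank '[[-1,1,35,0,50],[-1,1,70,0,50],[-1,1,106,0,50],[-1,1,106,0,5],[-1,1,106,0,5],[-1,1,106,0,5],[-1,1,106,0,5],[-1,1,106,0,5],[-1,1,106,0,5],[-1,1,106,0,5]]' && python3 -m crank '[[0,0,0,0,5],[0,0,0,0,5],[0,0,0,0,5]]'
```

```text
t: 21.88
eef_pos: [493.2, 59.9, 103.9]
tcp_rot: [-3.141, -0.002, -0.212]
ft_force: [-2.6, 0.5, 10.0]
opening: 0.14
grip_force: 30.0
t: 22.13
eef_pos: [493.3, 59.9, 103.9]
tcp_rot: [-3.141, -0.002, -0.212]
ft_force: [-2.3, 0.1, 10.3]
opening: 0.141
grip_force: 30.0
```

```bash
python3 -m crank '[[0.35,10.1,0,-4,5],[2.2,25.2,0,-10,5],[5.6,40,0,-16,5],[10.6,54.3,0,-22,5],[17,68.1,0,-28,5],[24.8,81.1,0,-34,5],[33.9,93.2,0,-40,5],[44.3,104.3,0,-46,5],[55.7,114.3,0,-52,5],[63.9,120.2,0,-56,5]]' && python3 -m crank '[[0.3,10,0,-4,5],[0.3,10,0,-4,5],[0.3,10,0,-4,40],[0.3,10,0,-4,40],[0.3,10,0,-4,40],[0.3,10,0,-4,40],[0.3,10,-40,-4,60],[0.3,10,-80,-4,65],[0.3,10,-120,-4,65],[0.3,10,-120,-4,65]]' && python3 pin.py && python3 -m crank '[[29,-27,-5,3,65],[58,-54,-10,6,65],[87,-81,-10,9,65],[116,-108,-10,12,65],[145,-135,-10,15,65],[174,-162,-10,18,65],[203,-189,-10,21,65],[232,-216,-10,24,65],[261,-243,-10,27,65],[289,-273,-10,30,65]]' && python3 -m crank '[[0,0,0,0,65],[0,0,0,0,65],[0,0,0,0,65]]'; python3 look.py
```

```text
t: 22.97
eef_pos: [530.6, -72.1, 103.9]
tcp_rot: [3.14, -0.001, 0.771]
ft_force: [-2.2, 3.4, 11.3]
opening: 0.141
grip_force: 30.0
t: 23.8
eef_pos: [539.2, -78.4, 229.5]
tcp_rot: [3.133, -0.005, 0.836]
ft_force: [-0.0, -0.7, 0.2]
opening: 0.644
grip_force: 0.0
[327. 201.] 47.9 pin top [540.4 -76.5] shift [ 2.400e+00 -1.000e-01  1.063e+02]
t: 24.68
eef_pos: [527.9, 321.2, 231.3]
tcp_rot: [3.141, 0.002, 0.309]
ft_force: [1.4, -1.1, -1.0]
opening: 0.685
grip_force: 0.0
t: 24.93
eef_pos: [528.1, 319.1, 231.5]
tcp_rot: [3.141, 0.002, 0.313]
ft_force: [-0.4, -1.1, -0.2]
opening: 0.688
grip_force: 0.0
[528.4 318.5 231.9]
[368. 280.] [434.2 238.1] 22.8 [-114.    47.6  192.1]
[376. 249.] [473.9 243.2] 22.0 [-74.6  54.9 192. ]
[277. 213.] [480.3 362.7] 21.2 [-31.9 -56.9 191.9]
[304. 154.] [551.8 353. ] 21.1 [ 33.2 -25.7 191.8]
```

```bash
python3 -m crank '[[-17,-28,35,0,65],[-33,-57,70,0,65],[-33,-57,105,0,65],[-33,-57,140,0,65],[-33,-57,170,0,65],[-33,-57,188,0,65],[-33,-57,191,0,65],[-33,-57,191,0,65],[-33,-57,191,0,30],[-33,-57,191,0,30]]' && python3 -m crank '[[0,0,0,0,30],[0,0,0,0,30],[0,0,0,0,30],[0,0,0,0,30],[0,0,0,0,30],[0,0,0,0,30]]'
python3 -m crank '[[0,0,-40,0,30],[0,0,-80,0,30],[0,0,-120,0,30],[0,0,-160,0,30],[0,0,-165,0,30],[0,0,-165,0,30]]'; python3 - <<'E'
from h import *
print(toolshift((550.4,1.2,200)).round(1))
E
```

```text
t: 25.82
eef_pos: [480.6, 363.4, 43.3]
tcp_rot: [-3.141, -0.002, 0.311]
ft_force: [-0.2, -0.4, -0.5]
opening: 0.592
grip_force: 0.0
t: 26.32
eef_pos: [480.1, 363.6, 42.8]
tcp_rot: [-3.141, -0.002, 0.312]
ft_force: [-0.3, -1.9, 7.7]
opening: 0.439
grip_force: 30.0
t: 26.82
eef_pos: [480.2, 363.9, 209.5]
tcp_rot: [-3.14, -0.005, 0.312]
ft_force: [-0.9, -0.1, -2.0]
opening: 0.44
grip_force: 30.0
[-44.5 366.8   8.8]
```

```bash
python3 -m crank '[[-5,40,0,0,30],[-10,80,0,0,30],[-15,120,0,0,30],[-20,160,0,0,30],[-25,200,0,0,30],[-30,240,0,0,30],[-35,280,0,0,30],[-40,320,0,0,30],[-44,352,0,0,30],[-45.5,367,0,0,30]]' && python3 -m crank '[[0,0,0,0,30],[0,0,35,0,30],[0,0,70,0,30],[0,0,86,0,30],[0,0,86,0,30],[0,0,86,0,30]]'; python3 - <<'E'
from h import *
print(toolshift((549.4,1.0,102.8)).round(1))
E
```

```text
t: 27.65
eef_pos: [548.6, -3.2, 204.7]
tcp_rot: [-3.141, 0.003, 0.309]
ft_force: [0.3, 1.4, -2.2]
opening: 0.437
grip_force: 30.0
t: 28.15
eef_pos: [548.2, 1.0, 119.5]
tcp_rot: [-3.14, 0.003, 0.312]
ft_force: [-0.0, 0.2, -1.1]
opening: 0.439
grip_force: 30.0
[ 1.2  0.4 16.7]
```

```bash
python3 -m crank '[[1,0.5,0,0,30],[1,0.5,6,0,30],[1,0.5,11,0,30],[1,0.5,15,0,30],[1,0.5,17,0,30],[1,0.5,17,0,30],[1,0.5,17,0,30]]'; python3 - <<'E'
from h import *
print(toolshift((493.6,60.8,208)).round(1))
E
```

```text
t: 28.73
eef_pos: [550.1, 0.1, 103.6]
tcp_rot: [-3.142, -0.0, 0.312]
ft_force: [0.4, -0.1, -2.3]
opening: 0.437
grip_force: 30.0
[ -35.1  -75.1 -104.4]
```

```bash
python3 -m crank '[[0,0,2,0,30],[0,0,2,0,65],[0,0,2,0,65],[0,0,2,0,65],[0,0,2,0,65],[0,0,-30,0,65],[0,0,-70,0,65],[0,0,-105,0,65],[-18,-37,-105,7,50],[-36,-75,-105,14,50]]' && python3 -m crank '[[0,0,0,6,50],[0,0,0,12,50],[0,0,0,16,50],[0,0,0,16,50]]' && python3 pin.py
```

```text
t: 29.57
eef_pos: [493.6, 59.9, 210.3]
tcp_rot: [3.141, -0.004, 0.06]
ft_force: [1.8, 1.6, -0.4]
opening: 0.597
grip_force: 0.0
t: 29.9
eef_pos: [492.9, 60.4, 208.9]
tcp_rot: [-3.141, -0.001, -0.215]
ft_force: [-0.2, -0.0, -0.5]
opening: 0.529
grip_force: 0.0
[331. 206.] -12.1 pin top [496.1  56.6] shift [ 3.8  2.9 88.8]
```

```bash
python3 -m crank '[[0,1,35,0,50],[0,1,70,0,50],[0,1,106,0,50],[0,1,106,0,5],[0,1,106,0,5],[0,1,106,0,5],[0,1,106,0,5],[0,1,106,0,5],[0,1,106,0,5],[0,1,106,0,5]]' && python3 -m crank '[[0,0,0,0,5],[0,0,0,0,5],[0,0,0,0,5]]' && python3 -m crank '[[0.35,10.1,0,-4,5],[2.2,25.2,0,-10,5],[5.6,40,0,-16,5],[10.6,54.3,0,-22,5],[17,68.1,0,-28,5],[24.8,81.1,0,-34,5],[33.9,93.2,0,-40,5],[44.3,104.3,0,-46,5],[55.7,114.3,0,-52,5],[63.9,120.2,0,-56,5]]' && python3 -m crank '[[0.3,10,0,-4,5],[0.3,10,0,-4,5],[0.3,10,0,-4,40],[0.3,10,0,-4,40],[0.3,10,0,-4,40],[0.3,10,0,-4,40],[0.3,10,-40,-4,60],[0.3,10,-80,-4,65],[0.3,10,-120,-4,65],[0.3,10,-120,-4,65]]' && python3 pin.py && python3 -m crank '[[29,-27,-5,3,65],[58,-54,-10,6,65],[87,-81,-10,9,65],[116,-108,-10,12,65],[145,-135,-10,15,65],[174,-162,-10,18,65],[203,-189,-10,21,65],[232,-216,-10,24,65],[261,-243,-10,27,65],[289,-273,-10,30,65]]' && python3 -m crank '[[0,0,0,0,65],[0,0,0,0,65],[0,0,0,0,65]]'; python3 look.py; python3 - <<'E'
from h import *
c=env.read_camera("scene"); cv2.imwrite("pics/s3.png",cv2.resize(c["img"][130:310,180:480],None,fx=2.5,fy=2.5))
E
```

```text
t: 30.78
eef_pos: [493.3, 59.2, 103.9]
tcp_rot: [-3.141, -0.002, -0.212]
ft_force: [-1.6, -0.0, 10.0]
opening: 0.143
grip_force: 30.0
t: 31.03
eef_pos: [493.3, 59.2, 103.9]
tcp_rot: [-3.141, -0.002, -0.212]
ft_force: [-1.6, -0.5, 9.8]
opening: 0.143
grip_force: 30.0
t: 31.87
eef_pos: [531.2, -72.6, 103.9]
tcp_rot: [3.14, -0.002, 0.771]
ft_force: [1.3, 6.7, 8.8]
opening: 0.142
grip_force: 30.0
t: 32.7
eef_pos: [539.2, -79.1, 229.5]
tcp_rot: [3.133, -0.005, 0.835]
ft_force: [0.6, -0.2, 0.1]
opening: 0.642
grip_force: 0.0
[326. 201.] 47.9 pin top [540.2 -76.5] shift [  2.8  -0.7 106.3]
t: 33.58
eef_pos: [527.9, 320.4, 231.3]
tcp_rot: [3.141, 0.002, 0.309]
ft_force: [1.2, -0.1, 0.8]
opening: 0.68
grip_force: 0.0
t: 33.83
eef_pos: [528.0, 318.3, 231.5]
tcp_rot: [3.141, 0.002, 0.313]
ft_force: [0.5, -0.0, -0.4]
opening: 0.687
grip_force: 0.0
[528.4 317.8 231.9]
[368. 280.] [432.8 237.5] 23.3 [-115.3   47.   192.1]
[303. 155.] [551.5 353.1] 21.0 [ 33.1 -26.6 191.8]
```

View pics/s3.png

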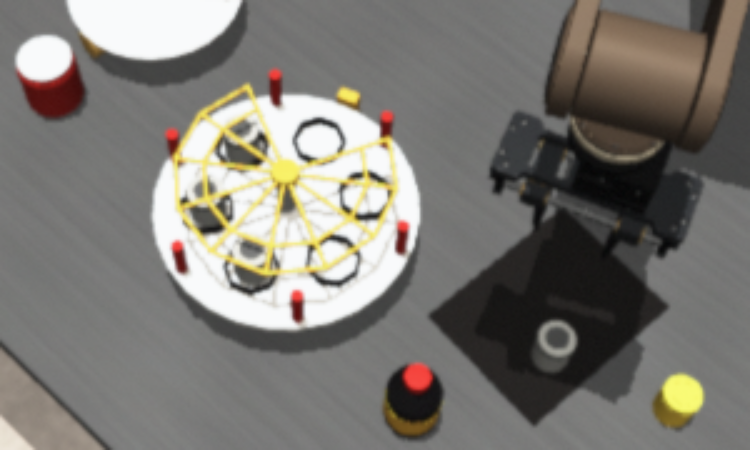

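Three pistons stand under the guard at (243,140), (207,203) and (252,260). The load nest at (320,140) is empty and the last piston is on the mat at (556,345).

```bash
python3 -m crank '[[16,-13,35,0,65],[32,-26.5,70,0,65],[32,-26.5,105,0,65],[32,-26.5,140,0,65],[32,-26.5,170,0,65],[32,-26.5,188,0,65],[32,-26.5,191,0,65],[32,-26.5,191,0,65],[32,-26.5,191,0,30],[32,-26.5,191,0,30]]' && python3 -m crank '[[0,0,0,0,30],[0,0,0,0,30],[0,0,0,0,30],[0,0,0,0,30],[0,0,0,0,30],[0,0,0,0,30]]'
python3 -m crank '[[0,0,-40,0,30],[0,0,-80,0,30],[0,0,-120,0,30],[0,0,-160,0,30],[0,0,-165,0,30],[0,0,-165,0,30]]'; python3 - <<'E'
from h import *
print(toolshift((549.4,1.0,200)).round(1))
E
```

```text
t: 34.77
eef_pos: [551.8, 353.7, 43.5]
tcp_rot: [-3.141, -0.003, 0.311]
ft_force: [-0.2, -0.5, 0.7]
opening: 0.592
grip_force: 0.0
t: 35.27
eef_pos: [551.4, 353.8, 42.8]
tcp_rot: [-3.141, -0.002, 0.312]
ft_force: [0.1, -1.2, 6.7]
opening: 0.436
grip_force: 30.0
t: 35.77
eef_pos: [551.5, 354.1, 209.6]
tcp_rot: [-3.141, -0.005, 0.312]
ft_force: [-1.1, 0.4, -2.4]
opening: 0.439
grip_force: 30.0
[-110.4  335.5    8.8]
```

```bash
python3 -m crank '[[-12,37,0,0,30],[-24,74,0,0,30],[-36,111,0,0,30],[-49,148,0,0,30],[-61,185,0,0,30],[-73,222,0,0,30],[-85,259,0,0,30],[-97,296,0,0,30],[-107,325,0,0,30],[-110.5,336,0,0,30]]' && python3 -m crank '[[0,0,0,0,30],[0,0,35,0,30],[0,0,70,0,30],[0,0,86,0,30],[0,0,86,0,30],[0,0,86,0,30]]'; python3 - <<'E'
from h import *
print(toolshift((549.4,1.0,102.8)).round(1))
E
```

```text
t: 36.6
eef_pos: [547.8, -3.4, 204.8]
tcp_rot: [-3.141, 0.003, 0.309]
ft_force: [-1.0, -0.2, -2.3]
opening: 0.438
grip_force: 30.0
t: 37.1
eef_pos: [548.4, 1.1, 119.7]
tcp_rot: [-3.14, 0.002, 0.313]
ft_force: [1.5, 0.7, -1.5]
opening: 0.435
grip_force: 30.0
[ 1.   0.4 16.9]
```

```bash
python3 -m crank '[[1,0.5,0,0,30],[1,0.5,6,0,30],[1,0.5,11,0,30],[1,0.5,15,0,30],[1,0.5,17,0,30],[1,0.5,17,0,30],[1,0.5,17,0,30]]'
```

```text
t: 37.68
eef_pos: [549.9, -0.2, 103.6]
tcp_rot: [-3.141, 0.0, 0.312]
ft_force: [-0.6, 0.7, -1.1]
opening: 0.438
grip_force: 30.0
```

```bash
python3 -m crank '[[0,0,2,0,30],[0,0,2,0,65],[0,0,2,0,65],[0,0,2,0,65],[0,0,2,0,65],[0,0,-30,0,65],[0,0,-70,0,65],[0,0,-105,0,65],[-18,-37,-105,7,50],[-36,-75.5,-105,14,50]]' && python3 -m crank '[[0,0,0,6,50],[0,0,0,12,50],[0,0,0,16,50],[0,0,0,16,50]]' && python3 pin.py
```

```text
t: 38.52
eef_pos: [493.6, 59.8, 210.3]
tcp_rot: [3.141, -0.004, 0.06]
ft_force: [-0.5, 0.5, -0.3]
opening: 0.595
grip_force: 0.0
t: 38.85
eef_pos: [493.0, 60.2, 208.9]
tcp_rot: [-3.141, -0.001, -0.215]
ft_force: [-0.0, 0.6, -1.0]
opening: 0.524
grip_force: 0.0
[330. 206.] -12.1 pin top [496.   56.8] shift [ 3.6  2.6 88.8]
```

```bash
python3 -m crank '[[0,1,35,0,50],[0,1,70,0,50],[0,1,106,0,50],[0,1,106,0,5],[0,1,106,0,5],[0,1,106,0,5],[0,1,106,0,5],[0,1,106,0,5],[0,1,106,0,5],[0,1,106,0,5]]' && python3 -m crank '[[0,0,0,0,5],[0,0,0,0,5],[0,0,0,0,5]]' && python3 -m crank '[[0.35,10.1,0,-4,5],[2.2,25.2,0,-10,5],[5.6,40,0,-16,5],[10.6,54.3,0,-22,5],[17,68.1,0,-28,5],[24.8,81.1,0,-34,5],[33.9,93.2,0,-40,5],[44.3,104.3,0,-46,5],[55.7,114.3,0,-52,5],[63.9,120.2,0,-56,5]]' && python3 -m crank '[[0.3,10,0,-4,5],[0.3,10,0,-4,5],[0.3,10,0,-4,40],[0.3,10,0,-4,40],[0.3,10,0,-4,40],[0.3,10,0,-4,40],[0.3,10,-40,-4,60],[0.3,10,-80,-4,65],[0.3,10,-120,-4,65],[0.3,10,-120,-4,65]]' && python3 pin.py ; python3 - <<'E'
from h import *
c=env.read_camera("scene"); cv2.imwrite("pics/s4.png",cv2.resize(c["img"][80:380,180:480],None,fx=2,fy=2))
c=env.read_camera("side"); cv2.imwrite("pics/s5.png",cv2.resize(c["img"][80:380,200:500],None,fx=2,fy=2))
# lever knob at red: pivot (514.5,-312.8), angle 129.2
print(toolshift((458.5,-244.6,228)).round(1))
E
```

```text
t: 39.73
eef_pos: [493.4, 59.1, 103.9]
tcp_rot: [-3.141, -0.002, -0.212]
ft_force: [-0.8, 1.1, 9.5]
opening: 0.139
grip_force: 30.0
t: 39.98
eef_pos: [493.4, 59.1, 103.9]
tcp_rot: [-3.141, -0.002, -0.212]
ft_force: [-1.2, 0.5, 9.9]
opening: 0.143
grip_force: 30.0
t: 40.82
eef_pos: [531.4, -72.7, 103.9]
tcp_rot: [3.14, -0.002, 0.771]
ft_force: [1.5, 7.2, 7.8]
opening: 0.141
grip_force: 30.0
t: 41.65
eef_pos: [539.2, -79.2, 229.5]
tcp_rot: [3.133, -0.005, 0.835]
ft_force: [-0.3, 0.7, -0.3]
opening: 0.641
grip_force: 0.0
[326. 201.] 47.9 pin top [540.3 -76.6] shift [  2.9  -0.7 106.2]
[-175.6   53.3   -5.5]
```

View pics/s4.png

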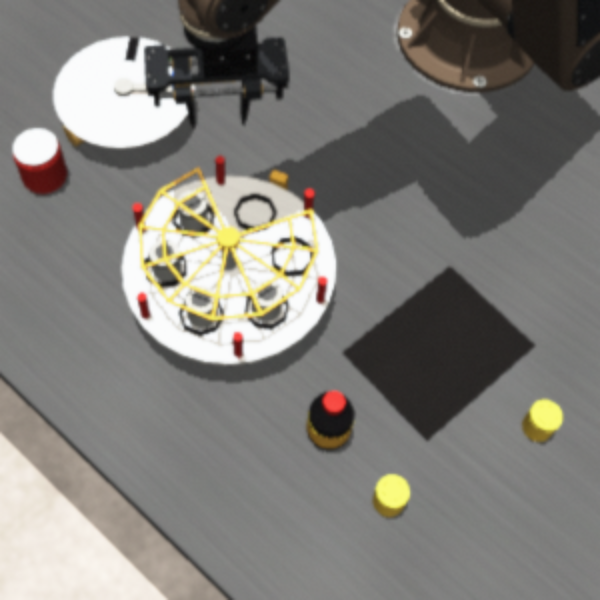

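All four pistons stand under the guard at (195,212), (168,265), (202,312) and (270,305). The mat is bare and the empty nest at (255,210) rests in the load place. Back to the lever: go over the knob at the red mark.

```bash
python3 -m crank '[[-35,11,0,2,60],[-70,22,0,4,60],[-105,32,0,6,60],[-140,43,0,8,60],[-175.6,53.3,0,9,60],[-175.6,53.3,0,9,60],[-175.6,53.3,0,9,60]]'; python3 - <<'E'
from h import *
c=env.read_camera("wrist");h,s,v=hsv(c)
for nm,m,z in (("blue",(h>100)&(h<130)&(s>150)&(v>60),102),("green",(h>45)&(h<90)&(s>80),54)):
    for b,st in blobs(m,60): q=onplane(c,b,z); print(nm,q.round(1),np.degrees(np.arctan2(q[1]+312.8,q[0]-514.5)).round(1))
print(toolshift((458.3,-244,99)).round(1))
E
```

```text
t: 42.38
eef_pos: [457.6, -245.9, 221.0]
tcp_rot: [-3.139, 0.001, 0.675]
ft_force: [0.2, -0.0, -0.4]
opening: 0.629
grip_force: 0.0
blue [ 459.9 -243.1  102. ] 128.1
green [ 428.5 -305.5   54. ] 175.2
[  0.7  -0.3 122.2]
```

```bash
python3 -m crank '[[0.5,0,35,0,60],[0.5,0,70,0,60],[0.5,0,105,0,60],[0.5,0,122,0,60],[0.5,0,122,0,15],[0.5,0,122,0,15],[0.5,0,122,0,15],[0.5,0,122,0,15],[0.5,0,122,0,15],[0.5,0,122,0,15]]' && python3 -m crank '[[0,0,0,0,15],[0,0,0,0,15],[0,0,0,0,15],[0,0,0,0,15]]'; python3 - <<'E'
from h import *
s=env.state();a=np.radians(174.6); print(s["grip_force"],toolshift((514.5+90*np.cos(a),-312.8+90*np.sin(a),99)).round(1),np.degrees(s["tcp_rot"][2]))
E
```

```text
t: 43.27
eef_pos: [459.6, -244.6, 101.6]
tcp_rot: [3.14, -0.001, 0.678]
ft_force: [-0.4, 0.2, -0.4]
opening: 0.26
grip_force: 0.0
t: 43.6
eef_pos: [459.2, -244.2, 101.5]
tcp_rot: [3.142, -0.0, 0.678]
ft_force: [-2.6, 2.8, 7.4]
opening: 0.247
grip_force: 30.0
30.001347362995148 [-64.4  25.3   2.5] 38.8555785476691
```

```bash
python3 -m crank '[[-7.8,0.3,0,-5,15],[-17.2,1.5,0,-11,15],[-26.3,3.6,0,-17,15],[-35.2,6.8,0,-23,15],[-43.6,10.8,0,-29,15],[-51.6,15.6,0,-35,15],[-58.2,20.2,0,-40,15],[-64.4,25.3,0,-45,15],[-64.4,25.3,0,-45,15],[-64.4,25.3,0,-45,15]]'; python3 - <<'E'
from h import *
s=env.state();p=s["eef_pos"][:2]-[514.5,-312.8]; print(np.hypot(*p),np.degrees(np.arctan2(p[1],p[0]))%360)
E
```

```text
t: 44.43
eef_pos: [424.7, -305.0, 101.5]
tcp_rot: [3.141, 0.0, 1.464]
ft_force: [-2.7, 1.6, 6.9]
opening: 0.244
grip_force: 30.0
90.15784785398392 175.04956727213076
```

Release, rise and check.

```bash
python3 -m crank '[[0,0,0,0,50],[0,0,0,0,50],[0,0,0,0,50],[0,0,0,0,50],[0,0,0,0,50],[0,0,-40,0,50],[0,0,-80,0,50],[0,0,-120,0,50],[0,0,-140,0,50],[0,0,-140,0,50]]'; python3 - <<'E'
from h import *
c=env.read_camera("wrist"); cv2.imwrite("pics/w8.png",cv2.resize(c["img"][50:300,250:550],None,fx=2.4,fy=2.4))
h,s,v=hsv(c)
for nm,m,z in (("blue",(h>100)&(h<130)&(s>150)&(v>60),102),("red",red(c),54)):
    for b,st in blobs(m,60): q=onplane(c,b,z); print(nm,q.round(1),np.degrees(np.arctan2(q[1]+312.8,q[0]-514.5)).round(1))
E
```

```text
t: 45.27
eef_pos: [426.1, -305.5, 245.1]
tcp_rot: [3.135, 0.004, 1.464]
ft_force: [-0.1, 0.5, -0.2]
opening: 0.525
grip_force: 0.0
blue [ 423.8 -302.9  102. ] 173.7
red [ 461.2 -248.2   54. ] 129.5
red [ 680.  -312.3   54. ] 0.2
```

View pics/w8.png

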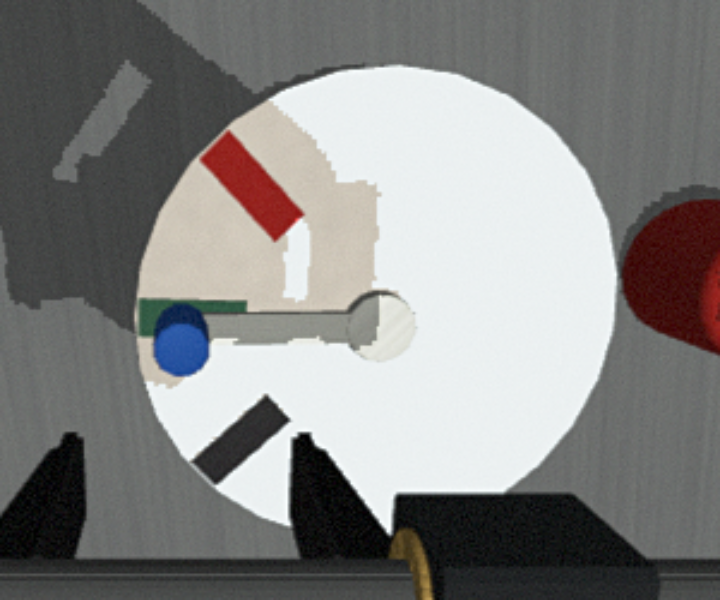

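The knob lies over the green mark: knob at (181,340), with the lever along the mark at (190,315) allowing for parallax. That puts the lever at about 174.5°, which is green. Handing in.

```bash
python3 -c "
from cell import env
print(env.job_done())"
```

```text
the job is handed in; nothing more can be done
None
```

I handed the job in at about 45 s of the 210 s limit: the air was shut first, all four pistons from the mat now stand under the guard with an empty nest in the load place, and the lever is on the green mark; I did not touch the bottle, the can or the yellow look-alikes.

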